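# Load a bench shaker and socket its upper deck

### The job

Set up the bench shaker for a double-deck run: stand the deep box on the shaker's own platform, then mount the loose upper deck above it with all four corner posts fully home in the platform's corner sockets, then stand the flat box on the upper deck, and only then press the start button on the shaker's console and let it go. The boxes are full, so keep them level, and leave the other things on the bench where they are.

Things in the scene. Friction and masses are not known exactly. Their poses are not given: they have to be found in the camera images.
- shaker: Fixed white laboratory shaker, turned up to 10 degrees, left or right on the bench. Origin: on the bench below the centre of its platform; x points from console to rear, z up. Body from x = -205 to +90 mm, 200 mm wide, 62 mm high at the console, 70 mm behind. Above it an aluminium platform (fixed), 180 mm (x) by 220 mm (y), with a square socket block standing on each corner.
- platform (a point): Centre of the top of the black mat on the shaker's platform, 96 mm above the bench, axes as the shaker. The free place between the four socket blocks is 120 mm (x) by 160 mm (y). Fixed equipment up to 185 mm tall (bottle, centrifuge, balance, hotplate) stands along the back of the bench, more than 0.76 m ahead of the robot, and a 102 mm tall tube rack 0.57 m or more to its right.
- socket0 (a point): Centre of the mouth of the platform's socket at x = -74 mm, y = -94 mm of the shaker; the other three are at x = +-74, y = +-94 mm. Each is an aluminium block 28 mm square, rim 116 mm above the bench, with a square hole 16 mm wide (2 mm chamfer) and 20 mm deep.
- upper_deck: Loose upper deck, 0.56 to 0.71 kg: an aluminium plate 180 mm (x) by 220 mm (y) with a black mat, its top at z = 96 mm, standing on four corner posts. Origin: at the level of the post tips, below the deck's centre; z up. Empty socket blocks 20 mm high on its upper corners. Fully home on the shaker its origin is 98 mm above the shaker's origin; it fits either way round (half turn).
- post0 (a point): Tip of the upper deck's post at x = -74 mm, y = -94 mm; the others at x = +-74, y = +-94 mm. From the plate (z = 88 mm) down to a shoulder at z = 18 mm it is a 20 mm square tube; below that a round pin 12 mm across, 18 mm long, its last 7 mm tapered to 6 mm. Fully home, the shoulder rests on the socket's rim.
- deck_handle (a point): Middle of the upper deck's handle, 153 mm above its origin; axes as the deck. A level black bar along x over the deck's middle, 120 mm long, 14 mm thick (y), 26 mm high, on two uprights at x = +-56 mm; flat sides, to be pinched across y. Centre of mass below it. The deck's halves at y > 7 mm and y < -7 mm are free to load, each 103 mm wide.
- deep_box: Closed frosted-white staining box, the taller of the two: 60 mm (local x) by 80 mm (local y) by 48 mm high, 0.13 to 0.27 kg, straight sides. Origin: centre of its underside, z up. Stands on the bench, on the left or the right outer side.
- flat_box: Closed frosted-white staining box, the lower of the two: 60 mm (local x) by 80 mm (local y) by 26 mm high, 0.08 to 0.15 kg, straight sides. Origin: centre of its underside, z up. Stands on the bench on the other outer side.
- start (a joint): Start button of the shaker: 0 when out, 0.005 m when fully pressed. It springs back; fully in takes about 5 N.
- start_top (a point): Centre of the top of the start button: a round grey push button 24 mm across, pressed straight down, on the console in the front of the shaker at x = -155 mm, y = +55 mm of its frame, 76 mm above the bench, 5 mm travel. The larger black dial with a ridge, at y = -55 mm, sets the speed: not used.
- beaker: Glass beaker, 68 mm across, 90 mm tall, about 140 mm nearer the robot than the deep box: leave alone. Origin under its centre.
- tip_box: Grey pipette-tip box, 77 x 112 x 56 mm, on the bench in front of where the upper deck first stands: leave alone. Origin under its centre.
- forceps: Steel forceps, 140 mm long, 6 mm thick, lying in front of where the upper deck first stands: leave alone. Origin near its middle, on the bench.
- dishes: Stack of three small dishes, 62 mm across, 42 mm tall, about 140 mm nearer the robot than the flat box: leave alone. Origin under its centre.
Not all that is in view belongs to the job. What is shaped like the deep_box but purple or red is not meant.

How it is judged:
On the way, in this order (a step that is already met when the one before it is completed fails the run):
1. the deep box stands flat on the shaker's platform between the four sockets, let go (x of deep_box in the frame of shaker between -0.06 and 0.06 m and y of deep_box in the frame of shaker between -0.08 and 0.08 m and z of deep_box in the frame of shaker between 0.092 and 0.1 m and angle between deep_box's own z axis and vertical below 0.06 rad and contact force between the fingers and deep_box below 0.1 N), for 0.2 s.
2. the upper deck is fully home: all four posts in the platform's sockets, let go, the deep box still below it (x of upper_deck in the frame of shaker between -0.005 and 0.005 m and y of upper_deck in the frame of shaker between -0.005 and 0.005 m and z of upper_deck in the frame of shaker between 0.095 and 0.101 m and angle between the z axis of upper_deck and the z axis of shaker, either way round below 0.03 rad and angle between the x axis of upper_deck and the x axis of shaker, either way round below 0.06 rad and x of deep_box in the frame of shaker between -0.06 and 0.06 m and y of deep_box in the frame of shaker between -0.08 and 0.08 m and z of deep_box in the frame of shaker between 0.092 and 0.1 m and angle between deep_box's own z axis and vertical below 0.06 rad and contact force between the fingers and upper_deck below 0.1 N), for 0.2 s.
3. the flat box stands flat on the upper deck, let go (x of upper_deck in the frame of shaker between -0.005 and 0.005 m and y of upper_deck in the frame of shaker between -0.005 and 0.005 m and z of upper_deck in the frame of shaker between 0.095 and 0.101 m and angle between the z axis of upper_deck and the z axis of shaker, either way round below 0.03 rad and angle between the x axis of upper_deck and the x axis of shaker, either way round below 0.06 rad and x of flat_box in the frame of upper_deck between -0.06 and 0.06 m and y of flat_box in the frame of upper_deck between -0.08 and 0.08 m and z of flat_box in the frame of upper_deck between 0.092 and 0.1 m and angle between flat_box's own z axis and vertical below 0.06 rad and contact force between the fingers and flat_box below 0.1 N), for 0.2 s.
4. the start button is pressed in (value of joint start above 0.004 m), for 0.04 s.
At the end, for the whole second after the job is handed in: Deep box flat on the platform's mat between the sockets (4 mm in height); upper deck on it, centred within 5 mm, within 3 mm of its seated height, level, straight within 0.06 rad; flat box flat on the upper deck's mat (4 mm in height); start button pressed and out again; all at rest (x of deep_box in the frame of shaker between -0.06 and 0.06 m and y of deep_box in the frame of shaker between -0.08 and 0.08 m and z of deep_box in the frame of shaker between 0.092 and 0.1 m and angle between each of deep_box, flat_box's own z axis and vertical below 0.06 rad and x of upper_deck in the frame of shaker between -0.005 and 0.005 m and y of upper_deck in the frame of shaker between -0.005 and 0.005 m and z of upper_deck in the frame of shaker between 0.095 and 0.101 m and angle between the z axis of upper_deck and the z axis of shaker, either way round below 0.03 rad and angle between the x axis of upper_deck and the x axis of shaker, either way round below 0.06 rad and x of flat_box in the frame of upper_deck between -0.06 and 0.06 m and y of flat_box in the frame of upper_deck between -0.08 and 0.08 m and z of flat_box in the frame of upper_deck between 0.092 and 0.1 m and value of joint start below 0.0015 m and linear speed of each of deep_box, upper_deck, flat_box below 0.02 m/s); the robot touches nothing.
It fails at once if a box is tipped (more than about 20 degrees) (angle between any of deep_box, flat_box's own z axis and vertical above 0.35 rad).
It fails at once if the start button is pressed before the flat box stands on the mounted upper deck (value of joint start above 0.003 m and not ((x of upper_deck in the frame of shaker between -0.005 and 0.005 m and y of upper_deck in the frame of shaker between -0.005 and 0.005 m and z of upper_deck in the frame of shaker between 0.095 and 0.101 m and angle between the z axis of upper_deck and the z axis of shaker, either way round below 0.03 rad and angle between the x axis of upper_deck and the x axis of shaker, either way round below 0.06 rad) and (x of flat_box in the frame of upper_deck between -0.06 and 0.06 m and y of flat_box in the frame of upper_deck between -0.08 and 0.08 m and z of flat_box in the frame of upper_deck between 0.092 and 0.1 m and angle between flat_box's own z axis and vertical below 0.06 rad))).
It fails at once if another thing on the bench is moved by more than 40 mm or knocked over (distance of any of beaker, tip_box, forceps, dishes from where it was at the start of the episode above 0.04 m or angle between any of beaker, tip_box, forceps, dishes's own z axis and vertical above 0.5 rad).
It also fails if it takes over 72 s, if anything falls off the work surface, if the arm or the gripper's body presses on something with over 40 N, if the wrist force passes 120 N, or if a joint passes its speed limit or range.

### The arm

A 6-joint arm with a two-finger parallel gripper is mounted at the origin on the work surface. World frame = base frame: x ahead of the robot, y to its left, z up, the work surface at z = 0. Lengths are in m, angles in rad, forces in N, time in s.
With the tool pointing down it reaches from about 0.25 to 0.775 m from the base axis. Payload 4 kg.
Tool frame: the origin (TCP) lies between the finger pads; the fingertips stand ctrl.tip_extent ahead of it and the grasp point (between the pads) lies 11 mm behind it (ctrl.tip_extent is the distance from the TCP to the fingertips, in m); z points along the fingers, y is the line along which they close (so a half turn about z gives the same grasp; the last joint's range is limited). The gripper opens to 85 mm and grips with 20 to 120 N. Pads are 22 mm wide; open, the fingers measure 114 mm over their backs; the gripper's body (76 mm by 85 mm) begins 54 mm behind the grasp point. The pads swing forward as they close: fully open they stand 13 mm farther back than shut.
Start: joints at [-1.244, 0.087, 1.371, -0, 1.684, -0.103], TCP at [0.229, -0.5, 0.239] pointing down, gripper open.
Joint ranges: [-3.1, 3.1], [-0.76, 2.03], [0.27, 2.55], [-1.08, 4.22], [0.17, 2.65], [-2.57, 2.57]. Speed limits (rad/s): [2.79, 2.79, 3.14, 3.14, 3.14, 3.14].

### API

Orientations are given as a rotation vector (axis times angle).
In Python, from workcell import telemetry, cams, ctrl gives the robot as it stands. The module is installed in compiled form; this text tells all that it offers.
- The arm moves only by the tool send_rows, never from a script. Its argument "increments" is a list of rows, each a list of 4 numbers: the shift along the tool's x, y, z in m, then the turn about the tool's z in rad. In form: [[x, y, z, yaw], ...]. A call has exactly 10 rows; each row is the pose to reach, as a shift and turn from the pose commanded when the call began, along the tool's axes at that moment; what a row does not reach only later rows make up. A row lasts 1/12 s, in which the tool goes at most 41.7 mm and 7.16 degrees, less where a joint would pass 70% of its speed; a pose out of reach is approached as far as the arm can. A call with a gripper value outside its range is refused whole. "gripper" is the closure, from 0 (fully open) to 1 (shut), set as the call begins (left out, the last holds). The fingers move at their own pace and stop on an object; "grip_force" is the grip in N (left out, the last holds). Time passes only in rows, so rows that repeat a pose let the fingers close, or fill a call up. It gives the time, the measured TCP pose, the force, the opening and the grip force at its end, in the units of the state.
- telemetry.get_state(): the state, without advancing time (a new reading comes with each control period).
- cams.get_image(name): name is "side" or "top" or "wrist"; returns a dict with "img" (480x640x3 uint8, blue, green, red), "z_map" (480x640 float32, m along the optical axis (not along the pixel's ray), 0 where there is no reading), "K" (3x3 intrinsics, pixels), "k1" (the pictures are not rectified: a ray, as slopes to the right and down, at radius r is drawn at 1 + k1 r^2 times it, then the intrinsics apply), "pose" (4x4, takes a point from camera to world coordinates). Camera axes: x right, y down, z forward; pixel columns grow to the right and rows downward; lengths in m; the calibration is good to about 2 mm. A picture is of the moment at which its call begins.
- ctrl.finish_job(): hands the job in; it is judged then, once.
The state is a dict: "clock": time; "q": joint angles; "joint_velocities": joint speeds; "tau": joint torques, N m; "tcp_pos": TCP position; "orientation": TCP orientation; "ft_force": force on the tool from outside, world axes, zero at the start; "moment": the same for the moment, N m; "finger_gap": finger opening in m; "grip_force": force on a finger pad.
Only numpy, scipy, OpenCV 4.12 (cv2) and the standard library are available. Lean on these libraries where they do the work, as an engineer would, in place of code of your own. Each camera call takes 0.05 s, during which the arm holds its last target. There are 200 camera calls.

## Working session

There is one attempt and no reset: what is moved stays moved. The work goes in short steps, Python scripts to look and compute and a tool call to move; the robot and the scene stay as the last step left them, time stands still between calls to the robot, and variables do not carry over. Pictures are saved under pics/ and viewed, at most 10 in all, crops included, and the job is handed in when it is done.

Besides the shell and the picture viewer there is one more tool, called after "Request:" as a command line: name --pt "numbers of a row" for each row, then --argument value for the rest. send_rows: Moves the arm, as the interface text tells. Its arguments: {"type":"object","properties":{"increments":{"type":"array"},"gripper":{"type":"number"},"grip_force":{"type":"number"}},"required":["increments"]}

```bash
mkdir -p pics
cat > h.py <<'E'
import numpy as np, cv2
from scipy.spatial.transform import Rotation as R
from workcell import telemetry, cams, ctrl
def world(c):
    K,k1=c["K"],c["k1"]; h,w=c["z_map"].shape
    u,v=np.meshgrid(np.arange(w),np.arange(h))
    d=np.array([[K[0,0]*(1),0,K[0,2]],[0,K[1,1],K[1,2]],[0,0,1]])
    p=cv2.undistortPoints(np.stack([u,v],-1).reshape(-1,1,2).astype(np.float64),d,np.array([k1,0,0,0.]),).reshape(h,w,2)
    z=c["z_map"][...,None]
    P=np.concatenate([p*z,z],-1)
    return P@c["pose"][:3,:3].T+c["pose"][:3,3], p
def ray(c,u,v,zp):
    p=cv2.undistortPoints(np.array([[[u,v]]],float),c["K"],np.array([c["k1"],0,0,0.])).ravel()
    d=c["pose"][:3,:3]@np.array([p[0],p[1],1]); o=c["pose"][:3,3]
    return o+d*(zp-o[2])/d[2]
E
python3 - <<'E'
from h import *
s=telemetry.get_state(); print({k:np.round(v,3) for k,v in s.items()}, ctrl.tip_extent)
for n in("top","side"):
    c=cams.get_image(n); cv2.imwrite(f"pics/{n}0.png",c["img"]); np.save(f"{n}0.npy",c,allow_pickle=True)
    print(n,np.round(c["pose"],3).tolist(),c["K"].tolist(),c["k1"],(c["z_map"]>0).mean())
E
```

```text
{'clock': np.float64(0.0), 'q': array([-1.244,  0.088,  1.372, -0.   ,  1.684, -0.103]), 'joint_velocities': array([-0.001,  0.001,  0.   , -0.001, -0.   , -0.001]), 'tau': array([-1.0000e-03, -3.5187e+01, -3.1327e+01, -0.0000e+00,  1.1000e-02,
        0.0000e+00]), 'tcp_pos': array([ 0.229, -0.5  ,  0.238]), 'orientation': array([-3.067, -0.669,  0.   ]), 'ft_force': array([ 0.595, -0.827, -0.55 ]), 'moment': array([ 0.007, -0.045, -0.024]), 'grip_force': np.float64(0.0), 'finger_gap': np.float64(0.085)} 0.008
top [[-0.023, -0.998, 0.064, 0.367], [-1.0, 0.024, 0.014, 0.021], [-0.016, -0.064, -0.998, 1.65], [0.0, 0.0, 0.0, 1.0]] [[535.4295283452939, 0.0, 320.81061476626655], [0.0, 535.4295283452939, 237.0586223432798], [0.0, 0.0, 1.0]] -0.11944508342208844 0.9958919270833333
side [[-0.996, -0.065, 0.062, 0.421], [-0.086, 0.511, -0.855, 1.022], [0.024, -0.857, -0.515, 0.69], [0.0, 0.0, 0.0, 1.0]] [[440.48963174684627, 0.0, 315.18356192137713], [0.0, 440.48963174684627, 232.97242430152457], [0.0, 0.0, 1.0]] -0.08015066788529511 0.9794075520833333
```

View pics/top0.png

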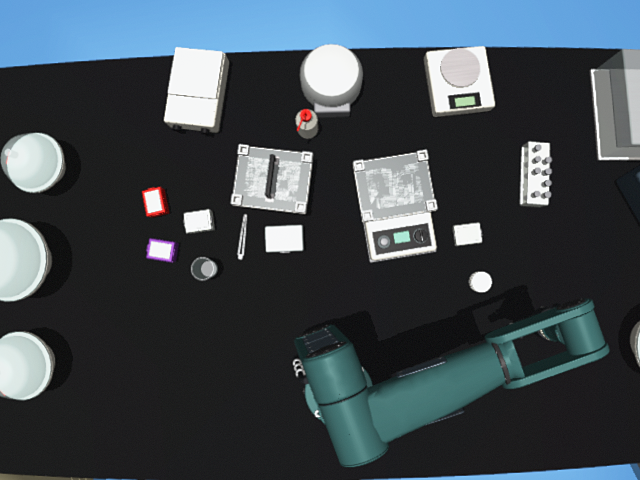

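View pics/side0.png

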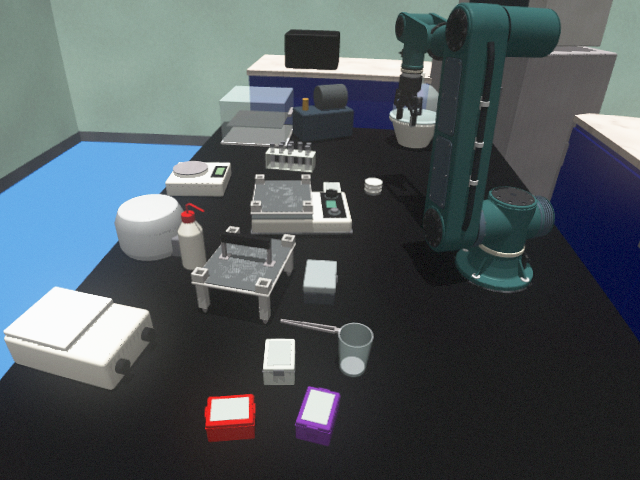

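Top view: the white boxes are at (199,220), next to the beaker at (204,268), and at (468,234), next to the dishes at (480,282). The deck is at (272,180), the shaker platform at (395,185) and its console at (402,238). The red (153,201) and purple (160,250) boxes match the deep box's shape but not its colour, so the white box at (199,220) is the deep box.

Run:
```python
from h import *
c=np.load("top0.npy",allow_pickle=True).item(); W,_=world(c)
def rect(name,u0,v0,u1,v1,zl,zh):
    r=W[v0:v1,u0:u1].reshape(-1,3); m=r[(r[:,2]>zl)&(r[:,2]<zh)]
    (cx,cy),(w,h),a=cv2.minAreaRect(m[:,:2].astype(np.float32)*1000)
    print(name,len(m),"c",round(cx),round(cy),"size",round(w),round(h),"ang",round(a,1),"z",np.round(np.percentile(m[:,2],[5,50,95]),4))
rect("deep",178,200,220,240,.025,.08)
rect("flat",448,218,490,252,.012,.05)
rect("deckplate",225,135,320,222,.085,.125)
rect("handle",255,145,290,205,.145,.19)
rect("plat",345,145,445,228,.08,.13)
rect("console",362,215,442,265,.045,.08)
rect("shaker",345,145,445,265,.045,.13)
rect("tipbox",258,218,308,255,.03,.08); rect("forceps",235,210,252,262,.002,.012)
rect("beaker",185,253,222,284,.03,.12); rect("dishes",465,268,496,296,.02,.06); rect("bottle",290,100,322,140,.1,.25)
cv2.imwrite("pics/crop1.png",cv2.resize(c["img"][185:285,130:230],(600,600),interpolation=cv2.INTER_CUBIC))
```

```text
deep 568 c 528 419 size 62 88 ang 6.4 z [0.0396 0.0465 0.0535]
flat 530 c 471 -405 size 60 90 ang 4.8 z [0.0182 0.0245 0.0304]
deckplate 4244 c 642 184 size 219 183 ang 81.7 z [0.0907 0.0971 0.112 ]
handle 237 c 642 185 size 15 121 ang 82.0 z [0.1526 0.1639 0.1689]
plat 4600 c 612 -175 size 182 223 ang 7.9 z [0.0887 0.0947 0.111 ]
console 2499 c 466 -195 size 117 203 ang 7.7 z [0.0539 0.0613 0.0705]
shaker 7205 c 556 -183 size 297 223 ang 7.9 z [0.0566 0.0918 0.1023]
tipbox 974 c 467 157 size 79 112 ang 1.2 z [0.0477 0.0544 0.0604]
forceps 237 c 484 286 size 51 159 ang 89.2 z [0.0022 0.0044 0.009 ]
beaker 270 c 385 395 size 67 65 ang 88.4 z [0.0328 0.071  0.0925]
dishes 344 c 324 -437 size 62 57 ang 88.6 z [0.0279 0.0399 0.0461]
bottle 372 c 823 70 size 64 118 ang 32.7 z [0.1034 0.1232 0.1807]
```

View pics/crop1.png

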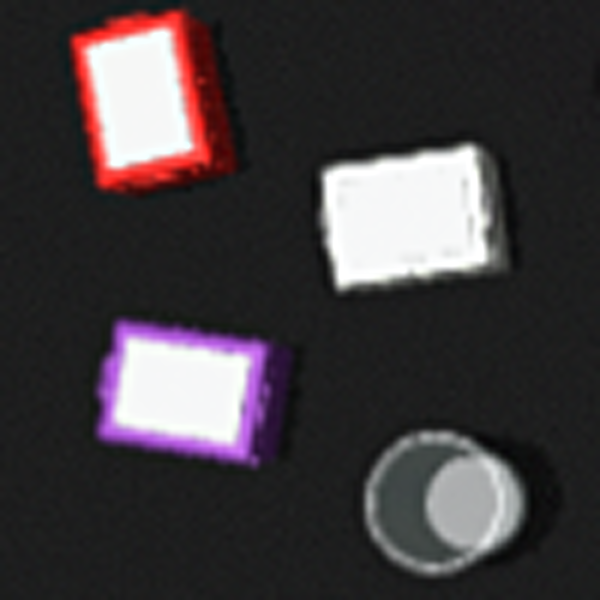

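The crop confirms it: the white box at crop (410,215) is the deep box, and the red and purple ones are decoys. Sizes and heights agree with the description, so I set off.

```bash
cat >> h.py <<'E'
def pose():
    s=telemetry.get_state(); M=R.from_rotvec(s["orientation"]).as_matrix()
    return s,np.array(s["tcp_pos"]),M
def go(x,y,z,psi):
    s,p,M=pose(); d=M.T@(np.array([x,y,z])-p)
    now=np.degrees(np.arctan2(M[1,0],M[0,0])); a=-(psi-now+180)%360-180 if 0 else -((psi-now+180)%360-180)
    print("t",round(float(s["clock"]),2),"p",np.round(p,4),"psi",round(now,1),"tilt",np.round(M[:2,2],4),"gap",round(float(s["finger_gap"]),4),"F",np.round(s["ft_force"],1))
    print("  shift",np.round(d,4),"yaw",round(np.radians(a),4),"dist",round(float(np.linalg.norm(d)),3))
E
cat > g.py <<'E'
import sys; from h import *
go(*map(float,sys.argv[1:5]))
E
python3 g.py 0.528 0.419 0.24 96.4
```

```text
t 0.1 p [ 0.229  -0.4995  0.2382] psi 24.6 tilt [-0.0007  0.002 ] gap 0.0849 F [ 0.1 -1.3 -0.1]
  shift [ 6.545e-01 -7.104e-01 -2.000e-04] yaw -1.2527 dist 0.966
```

Request:
send_rows --pt "0.022 -0.024 0 -0.1" --pt "0.044 -0.047 0 -0.2" --pt "0.065 -0.071 0 -0.3" --pt "0.087 -0.095 0 -0.4" --pt "0.109 -0.118 0 -0.5" --pt "0.131 -0.142 0 -0.6" --pt "0.153 -0.166 0 -0.7" --pt "0.174 -0.189 0 -0.8" --pt "0.196 -0.213 0 -0.9" --pt "0.218 -0.237 0 -1.0" --gripper 0 --grip_force 30

```text
clock: 0.93
tcp_pos: [0.3285, -0.1921, 0.2389]
orientation: [-2.368, -2.064, -0.0]
ft_force: [0.8, -0.2, 0.1]
finger_gap: 0.0855
grip_force: 0.0
```

```bash
python3 g.py 0.528 0.419 0.24 96.4
```

```text
t 0.93 p [ 0.3285 -0.1921  0.2389] psi 82.2 tilt [-0.0003  0.0003] gap 0.0855 F [ 0.8 -0.2  0.1]
  shift [ 0.6326  0.1144 -0.001 ] yaw -0.2483 dist 0.643
```

Request:
send_rows --pt "0.032 0.006 0 -0.03" --pt "0.063 0.011 0 -0.06" --pt "0.095 0.017 0 -0.09" --pt "0.126 0.023 0 -0.12" --pt "0.158 0.029 0 -0.15" --pt "0.19 0.034 0 -0.18" --pt "0.221 0.04 0 -0.2" --pt "0.253 0.046 0 -0.22" --pt "0.285 0.051 0 -0.24" --pt "0.316 0.057 0 -0.248"

```text
clock: 1.77
tcp_pos: [0.4292, 0.1129, 0.2388]
orientation: [-2.098, -2.338, 0.001]
ft_force: [0.6, 1.2, -0.4]
finger_gap: 0.0856
grip_force: 0.0
```

Request:
send_rows --pt "0.03 0.013 0 0" --pt "0.06 0.027 0 0" --pt "0.09 0.04 0 0" --pt "0.12 0.053 0 0" --pt "0.15 0.067 0 0" --pt "0.18 0.08 0 0" --pt "0.21 0.093 0 0" --pt "0.24 0.107 0 0" --pt "0.27 0.12 0 0" --pt "0.293 0.133 0 0"

```text
clock: 2.6
tcp_pos: [0.53, 0.419, 0.238]
orientation: [-2.097, -2.338, 0.002]
ft_force: [-0.7, 0.1, 0.4]
finger_gap: 0.0857
grip_force: 0.0
```

```bash
cat > w.py <<'E'
import sys; from h import *
# wrist look: w.py name zl zh [x0 x1 y0 y1]
c=cams.get_image("wrist"); np.save("w.npy",c,allow_pickle=True); cv2.imwrite(f"pics/{sys.argv[1]}.png",c["img"])
W,_=world(c); zl,zh=map(float,sys.argv[2:4]); b=list(map(float,sys.argv[4:8]))
m=W.reshape(-1,3); m=m[(m[:,2]>zl)&(m[:,2]<zh)&(m[:,0]>b[0])&(m[:,0]<b[1])&(m[:,1]>b[2])&(m[:,1]<b[3])]
(cx,cy),(w,h),a=cv2.minAreaRect(m[:,:2].astype(np.float32)*1000)
print(len(m),"c",round(cx,1),round(cy,1),"size",round(w,1),round(h,1),"ang",round(a,2),"z",np.round(np.percentile(m[:,2],[5,50,95]),4))
print("cam",np.round(c["pose"][:3],3).tolist())
E
python3 w.py w1 .035 .06 .45 .6 .35 .5; python3 g.py .528 .419 .03 96.4
```

```text
6631 c 517.0 445.1 size 81.9 154.1 ang 24.62 z [0.0462 0.0489 0.0503]
cam [[0.994, 0.103, 0.033, 0.522], [0.108, -0.944, -0.313, 0.5], [-0.001, 0.315, -0.949, 0.373]]
t 2.65 p [0.5311 0.4226 0.2359] psi 96.4 tilt [-0.0018  0.0021] gap 0.0853 F [ 0.8  1.6 -1.3]
  shift [-0.0037 -0.0031  0.2059] yaw -0.0007 dist 0.206
```

View pics/w1.png

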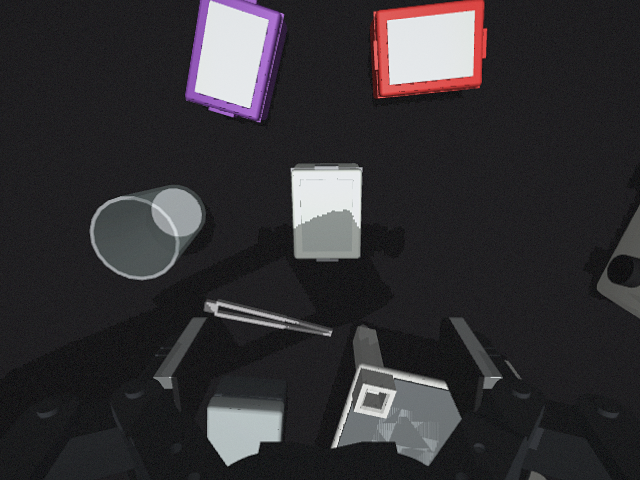

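The wrist view shows the deep box at (327,212), clear of the beaker (150,235). The forceps lie at (270,318) and the deck corner is at (400,400).

```bash
cat > wb.py <<'E'
import sys; from h import *
# rect from saved wrist image in pixel window, height window
c=np.load("w.npy",allow_pickle=True).item(); W,_=world(c)
u0,v0,u1,v1=map(int,sys.argv[1:5]); zl,zh=map(float,sys.argv[5:7])
m=W[v0:v1,u0:u1].reshape(-1,3); m=m[(m[:,2]>zl)&(m[:,2]<zh)]
(cx,cy),(w,h),a=cv2.minAreaRect(m[:,:2].astype(np.float32)*1000)
print(len(m),"c",round(cx,1),round(cy,1),"size",round(w,1),round(h,1),"ang",round(a,2),"z",np.round(np.percentile(m[:,2],[5,50,95]),4))
E
python3 wb.py 280 155 375 265 .042 .06; python3 g.py .528 .419 .03 96.4
```

```text
6243 c 529.4 418.5 size 60.1 85.0 ang 6.62 z [0.0468 0.0489 0.0503]
t 2.65 p [0.5311 0.4226 0.2359] psi 96.4 tilt [-0.0018  0.0021] gap 0.0853 F [ 0.8  1.6 -1.3]
  shift [-0.0037 -0.0031  0.2059] yaw -0.0007 dist 0.206
```

Request:
send_rows --pt "-0.001 -0.001 0.03 0" --pt "-0.002 -0.001 0.06 0" --pt "-0.002 -0.001 0.09 0" --pt "-0.002 -0.001 0.12 0" --pt "-0.002 -0.001 0.15 0" --pt "-0.002 -0.001 0.175 0" --pt "-0.002 -0.001 0.195 0" --pt "-0.002 -0.001 0.21 0" --pt "-0.002 -0.001 0.217 0" --pt "-0.002 -0.001 0.217 0"

```text
clock: 3.48
tcp_pos: [0.5279, 0.4133, 0.019]
orientation: [-2.099, -2.336, 0.009]
ft_force: [-0.9, 0.1, -0.6]
finger_gap: 0.0856
grip_force: 0.0
```

Request:
send_rows --pt "0 0 0 0" --pt "0 0 0 0" --pt "0 0 0 0" --pt "0 0 0 0" --pt "0 0 0 0" --pt "0 0 0 0" --pt "0 0 0 0" --pt "0 0 0 0" --pt "0 0 0 0" --pt "0 0 0 0" --gripper 1 --grip_force 30

```text
clock: 4.32
tcp_pos: [0.5307, 0.4153, 0.0244]
orientation: [2.099, 2.336, 0.005]
ft_force: [0.3, -0.2, 5.3]
finger_gap: 0.0596
grip_force: 36.2
```

```bash
python3 g.py .612 -.175 .25 97.9; python3 -c "
from h import *;print(ctrl.tip_extent)"
```

```text
t 4.32 p [0.5307 0.4153 0.0244] psi 96.1 tilt [0.003 0.002] gap 0.0596 F [ 0.3 -0.2  5.3]
  shift [-0.5952  0.0186 -0.2265] yaw -0.0309 dist 0.637
0.008
```

Request:
send_rows --pt "0 0 -0.008 0" --pt "0 0 -0.025 0" --pt "0 0 -0.05 0" --pt "0 0 -0.08 0" --pt "0 0 -0.11 0" --pt "0 0 -0.14 0" --pt "0 0 -0.17 0" --pt "0 0 -0.19 0" --pt "0 0 -0.2 0" --pt "0 0 -0.2 0"

```text
clock: 5.15
tcp_pos: [0.5304, 0.4151, 0.2256]
orientation: [2.098, 2.336, 0.008]
ft_force: [-0.3, 0.1, -0.5]
finger_gap: 0.0596
grip_force: 35.4
```

```bash
python3 g.py .612 -.175 .22 97.9
```

```text
t 5.15 p [0.5304 0.4151 0.2256] psi 96.1 tilt [0.0045 0.0027] gap 0.0596 F [-0.3  0.1 -0.5]
  shift [-0.5954  0.0181  0.0043] yaw -0.0309 dist 0.596
```

Request:
send_rows --pt "-0.012 0 0 0" --pt "-0.036 0.001 0 0" --pt "-0.07 0.002 0 -0.01" --pt "-0.105 0.003 0 -0.02" --pt "-0.14 0.004 0 -0.03" --pt "-0.175 0.005 0 -0.03" --pt "-0.21 0.006 0 -0.03" --pt "-0.245 0.007 0 -0.03" --pt "-0.28 0.008 0 -0.03" --pt "-0.315 0.009 0 -0.03"

```text
clock: 5.98
tcp_pos: [0.5704, 0.0997, 0.2187]
orientation: [-2.062, -2.365, 0.008]
ft_force: [0.2, -0.2, -1.9]
finger_gap: 0.0596
grip_force: 35.3
```

Request:
send_rows --pt "-0.035 0.001 0 0" --pt "-0.07 0.001 0 0" --pt "-0.105 0.001 0 0" --pt "-0.14 0.001 0 0" --pt "-0.175 0.001 0 0" --pt "-0.21 0.001 0 0" --pt "-0.24 0.001 0 0" --pt "-0.262 0.001 0 0" --pt "-0.275 0.001 0 0" --pt "-0.28 0.001 0 0"

```text
clock: 6.82
tcp_pos: [0.6099, -0.1771, 0.219]
orientation: [-2.065, -2.361, 0.004]
ft_force: [0.7, -0.0, -1.3]
finger_gap: 0.0594
grip_force: 35.3
```

```bash
python3 g.py .612 -.175 .118 97.9; python3 w.py w2 .105 .125 .45 .8 -.35 0 ; python3 g.py .612 -.175 .118 97.9
```

```text
t 6.82 p [ 0.6099 -0.1771  0.219 ] psi 97.7 tilt [-0.0054  0.0014] gap 0.0594 F [ 0.7 -0.  -1.3]
  shift [0.0016 0.0029 0.101 ] yaw -0.004 dist 0.101
4469 c 599.8 -82.5 size 177.2 28.0 ang 7.81 z [0.108  0.1163 0.1177]
cam [[0.991, 0.128, 0.037, 0.6], [0.133, -0.941, -0.311, -0.097], [-0.005, 0.313, -0.95, 0.355]]
t 6.87 p [ 0.6103 -0.1766  0.2197] psi 97.7 tilt [-0.0042  0.0011] gap 0.0595 F [ 1.  -0.6 -1.5]
  shift [0.0012 0.0023 0.1017] yaw -0.0033 dist 0.102
```

View pics/w2.png

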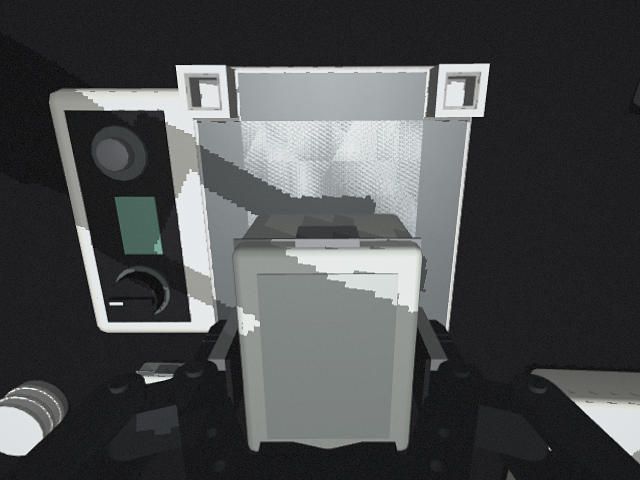

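The held deep box (330,340) is level over the platform, and the two +y sockets at (207,92) and (462,90) give the shaker at (0.6126, -0.1756), 7.85°. Lower it.

Request:
send_rows --pt "0.001 0.003 0.015 0" --pt "0.001 0.003 0.035 0" --pt "0.001 0.003 0.055 0" --pt "0.001 0.003 0.075 0" --pt "0.001 0.003 0.088 0" --pt "0.001 0.003 0.095 0" --pt "0.001 0.003 0.099 0" --pt "0.001 0.003 0.101 0" --pt "0.001 0.003 0.102 0" --pt "0.001 0.003 0.103 0"

```text
clock: 7.7
tcp_pos: [0.615, -0.1737, 0.1207]
orientation: [2.062, 2.367, 0.001]
ft_force: [-0.0, -0.4, -1.6]
finger_gap: 0.0592
grip_force: 35.4
```

```bash
python3 g.py .612 -.175 .118 97.9
python3 - <<'E'
from h import *
c=cams.get_image("side"); np.save("s.npy",c,allow_pickle=True)
W,_=world(c); 
p=np.linalg.inv(c["pose"])@np.array([.612,-.175,.1,1]); print(p[:2]/p[2]*440+[315,233])
E
python3 g.py .612 -.175 .118 97.9
```

```text
t 7.7 p [ 0.615  -0.1737  0.1207] psi 97.9 tilt [ 0.0024 -0.001 ] gap 0.0592 F [-0.  -0.4 -1.6]
  shift [-0.0009 -0.0032  0.0027] yaw -0.0007 dist 0.004
[281.8743573  193.89724306]
t 7.75 p [ 0.6149 -0.1737  0.1205] psi 97.9 tilt [ 0.0021 -0.0008] gap 0.0589 F [-0.3 -0.2 -1.5]
  shift [-0.0009 -0.003   0.0025] yaw -0.0009 dist 0.004
```

Request:
send_rows --pt "0 0 0.0005 0" --pt "0 0 0.001 0" --pt "0 0 0.0015 0" --pt "0 0 0.002 0" --pt "0 0 0.0025 0" --pt "0 0 0.003 0" --pt "0 0 0.003 0" --pt "0 0 0.003 0" --pt "0 0 0.003 0" --pt "0 0 0.003 0"

```text
clock: 8.58
tcp_pos: [0.6149, -0.1738, 0.1203]
orientation: [2.062, 2.366, 0.002]
ft_force: [-3.4, 1.2, 10.4]
finger_gap: 0.0596
grip_force: 36.7
```

Request:
send_rows --pt "0 0 -0.002 0" --pt "0 0 -0.002 0" --pt "0 0 -0.002 0" --pt "0 0 -0.002 0" --pt "0 0 -0.002 0" --pt "0 0 -0.002 0" --pt "0 0 -0.002 0" --pt "0 0 -0.002 0" --pt "0 0 -0.002 0" --pt "0 0 -0.002 0" --gripper 0

```text
clock: 9.42
tcp_pos: [0.6143, -0.1735, 0.1183]
orientation: [2.064, 2.368, -0.0]
ft_force: [-0.5, 0.0, 0.6]
finger_gap: 0.0854
grip_force: 0.0
```

Request:
send_rows --pt "0 0 -0.02 0" --pt "0 0 -0.05 0" --pt "0 0 -0.08 0" --pt "0 0 -0.11 0" --pt "0 0 -0.14 0" --pt "0 0 -0.16 0" --pt "0 0 -0.17 0" --pt "0 0 -0.18 0" --pt "0 0 -0.18 0" --pt "0 0 -0.18 0"

```text
clock: 10.25
tcp_pos: [0.6141, -0.1735, 0.2973]
orientation: [-2.063, -2.367, 0.001]
ft_force: [0.3, -0.3, -0.2]
finger_gap: 0.0849
grip_force: 0.0
```

```bash
python3 w.py w3 .105 .125 .45 .8 -.35 0; python3 wb.py 180 120 480 470 .135 .155;  python3 g.py .642 .185 .29 82
```

```text
4182 c 612.5 -175.8 size 176.4 215.5 ang 7.9 z [0.107  0.1161 0.1178]
cam [[0.991, 0.129, 0.042, 0.604], [0.136, -0.941, -0.311, -0.093], [-0.001, 0.314, -0.949, 0.433]]
7885 c 615.0 -170.3 size 61.2 84.9 ang 8.09 z [0.1425 0.145  0.1463]
t 10.3 p [ 0.6139 -0.1734  0.2963] psi 97.9 tilt [-0.003  0.001] gap 0.0853 F [ 0.7  0.8 -0.7]
  shift [0.3512 0.0768 0.0066] yaw 0.2766 dist 0.36
```

Deep box is flat on the platform: top at 0.145 m, centre within 6 mm. Next the deck handle.

Request:
send_rows --pt "0.03 0.007 0 -0.12" --pt "0.065 0.014 0 -0.245" --pt "0.1 0.022 0 -0.37" --pt "0.137 0.03 0 -0.495" --pt "0.175 0.038 0 -0.62" --pt "0.212 0.046 0 -0.745" --pt "0.25 0.055 0 -0.87" --pt "0.286 0.063 0 -0.995" --pt "0.32 0.07 0 -1.12" --pt "0.351 0.077 0 -1.24"

```text
clock: 11.13
tcp_pos: [0.6418, 0.187, 0.2955]
orientation: [-0.292, -3.124, 0.002]
ft_force: [0.1, 0.2, 0.2]
finger_gap: 0.0857
grip_force: 0.0
```

```bash
python3 w.py w4 .106 .125 .5 .8 .04 .33; python3 wb.py 0 0 640 480 .155 .175;  python3 g.py .642 .185 .142 172
```

```text
4981 c 685.2 176.6 size 216.5 262.3 ang 81.85 z [0.1077 0.116  0.1186]
cam [[0.186, 0.934, 0.306, 0.563], [0.983, -0.177, -0.059, 0.203], [-0.001, 0.311, -0.95, 0.431]]
3592 c 712.4 145.1 size 51.8 274.8 ang 61.61 z [0.1555 0.1661 0.1675]
t 11.18 p [0.6414 0.1933 0.2947] psi 169.9 tilt [-0.005   0.0044] gap 0.0855 F [-1.5  3.3 -1. ]
  shift [-0.003  -0.0086  0.1527] yaw -0.0361 dist 0.153
```

View pics/w4.png

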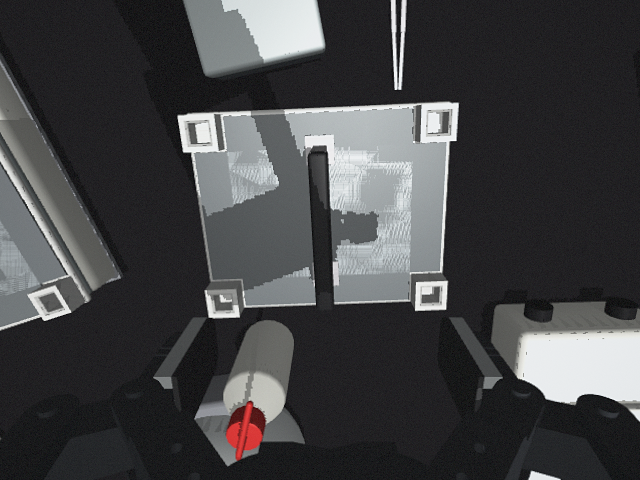

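The wrist view shows the deck's four blocks at (200,132), (437,121), (224,300) and (430,292), with the handle at (320,228). The bottle at (260,380) spoilt the fit, so I window it out.

```bash
python3 wb.py 170 95 470 318 .108 .122; python3 wb.py 295 140 340 312 .16 .172;  python3 g.py .642 .185 .142 172
```

```text
3890 c 642.7 182.5 size 216.6 176.0 ang 81.69 z [0.1099 0.1162 0.1177]
3058 c 642.1 182.9 size 14.1 119.3 ang 81.71 z [0.1643 0.1663 0.1675]
t 11.18 p [0.6414 0.1933 0.2947] psi 169.9 tilt [-0.005   0.0044] gap 0.0855 F [-1.5  3.3 -1. ]
  shift [-0.003  -0.0086  0.1527] yaw -0.0361 dist 0.153
```

Request:
send_rows --pt "0 -0.002 0.01 -0.02" --pt "0 -0.002 0.03 -0.04" --pt "0 -0.002 0.055 -0.04" --pt "0 -0.002 0.08 -0.04" --pt "0 -0.002 0.105 -0.04" --pt "0 -0.002 0.125 -0.04" --pt "0 -0.002 0.14 -0.04" --pt "0 -0.002 0.148 -0.04" --pt "0 -0.002 0.153 -0.04" --pt "0 -0.002 0.153 -0.04"

```text
clock: 12.02
tcp_pos: [0.6414, 0.1818, 0.1432]
orientation: [-0.243, -3.129, 0.002]
ft_force: [-0.1, -0.2, -0.7]
finger_gap: 0.0852
grip_force: 0.0
```

```bash
python3 g.py .6425 .1827 .142 171.7
```

```text
t 12.02 p [0.6414 0.1818 0.1432] psi 171.1 tilt [-0.0034 -0.001 ] gap 0.0852 F [-0.1 -0.2 -0.7]
  shift [-0.001   0.0011  0.0012] yaw -0.0101 dist 0.002
```

Request:
send_rows --pt "-0.001 0.001 0.001 -0.01" --pt "-0.001 0.001 0.001 -0.01" --pt "-0.001 0.001 0.001 -0.01" --pt "-0.001 0.001 0.001 -0.01" --pt "-0.001 0.001 0.001 -0.01" --pt "-0.001 0.001 0.001 -0.01" --pt "-0.001 0.001 0.001 -0.01" --pt "-0.001 0.001 0.001 -0.01" --pt "-0.001 0.001 0.001 -0.01" --pt "-0.001 0.001 0.001 -0.01" --gripper 1 --grip_force 80

```text
clock: 12.85
tcp_pos: [0.6436, 0.1827, 0.1449]
orientation: [0.227, 3.133, -0.002]
ft_force: [-1.5, -4.2, 4.2]
finger_gap: 0.0127
grip_force: 79.1
```

```bash
python3 g.py .6425 .1827 .142 171.7
```

```text
t 12.85 p [0.6436 0.1827 0.1449] psi 171.7 tilt [ 0.0007 -0.0014] gap 0.0127 F [-1.5 -4.2  4.2]
  shift [ 0.0011 -0.0001  0.0029] yaw 0.0004 dist 0.003
```

Request:
send_rows --pt "0 0 -0.005 0" --pt "0 0 -0.015 0" --pt "0 0 -0.035 0" --pt "0 0 -0.06 0" --pt "0 0 -0.09 0" --pt "0 0 -0.12 0" --pt "0 0 -0.15 0" --pt "0 0 -0.175 0" --pt "0 0 -0.187 0" --pt "0 0 -0.19 0"

```text
clock: 13.68
tcp_pos: [0.6438, 0.1848, 0.3379]
orientation: [0.223, 3.129, 0.004]
ft_force: [-0.6, 0.0, -4.6]
finger_gap: 0.0127
grip_force: 78.3
```

```bash
python3 g.py .6125 -.1758 .332 187.9
```

```text
t 13.68 p [0.6438 0.1848 0.3379] psi 171.8 tilt [0.0053 0.0024] gap 0.0127 F [-0.6  0.  -4.6]
  shift [-0.0201 -0.3614  0.0049] yaw -0.2802 dist 0.362
```

Request:
send_rows --pt "0 -0.004 0 0" --pt "-0.001 -0.012 0 0" --pt "-0.002 -0.026 0 0" --pt "-0.003 -0.046 0 0" --pt "-0.004 -0.068 0 0" --pt "-0.005 -0.092 0 0" --pt "-0.006 -0.116 0 0" --pt "-0.008 -0.141 0 0" --pt "-0.009 -0.166 0 0" --pt "-0.01 -0.19 0 0"

```text
clock: 14.52
tcp_pos: [0.6248, -0.0086, 0.3321]
orientation: [-0.228, -3.129, 0.001]
ft_force: [-0.6, -0.4, -4.1]
finger_gap: 0.0129
grip_force: 78.2
```

Request:
send_rows --pt "-0.001 -0.024 0 -0.03" --pt "-0.003 -0.048 0 -0.06" --pt "-0.004 -0.072 0 -0.1" --pt "-0.005 -0.096 0 -0.14" --pt "-0.006 -0.118 0 -0.18" --pt "-0.008 -0.138 0 -0.215" --pt "-0.009 -0.153 0 -0.245" --pt "-0.01 -0.164 0 -0.265" --pt "-0.01 -0.17 0 -0.278" --pt "-0.01 -0.171 0 -0.281"

```text
clock: 15.35
tcp_pos: [0.6102, -0.1786, 0.3324]
orientation: [0.211, -3.131, -0.001]
ft_force: [-0.4, 0.6, -5.7]
finger_gap: 0.013
grip_force: 78.3
```

```bash
python3 w.py w5 .106 .122 .5 .8 -.3 -.04; python3 g.py .6125 -.1758 .332 187.9;python3 - <<'E'
from h import *
c=cams.get_image("top"); np.save("top1.npy",c,allow_pickle=True); W,_=world(c)
cv2.imwrite("pics/top1.png",np.hstack([cv2.resize(c["img"][100:290,330:470],None,fx=3,fy=3),]))
E
```

```text
t 15.4 p [ 0.6106 -0.1777  0.3329] psi -172.2 tilt [-0.0025  0.0009] gap 0.0131 F [ 0.8 -0.8 -5.5]
  shift [-0.0022  0.0016  0.0009] yaw -0.0025 dist 0.003Traceback (most recent call last):
  File "w.py", line 7, in <module>
    print(len(m),"c",round(cx,1),round(cy,1),"size",round(w,1),round(h,1),"ang",round(a,2),"z",np.round(np.percentile(m[:,2],[5,50,95]),4))
                                                                                                        ~~~~~~~~~~~~~^^^^^^^^^^^^^^^^^^
    return _quantile_unchecked(
        a, q, axis, out, overwrite_input, method, keepdims, weights)
    return _ureduce(a,
                    func=_quantile_ureduce_func,
    ...<5 lines>...
                    overwrite_input=overwrite_input,
                    method=method)
    r = func(a, **kwargs)
    result = _quantile(arr,
                       quantiles=q,
    ...<2 lines>...
                       out=out,
                       weights=wgt)
    slices_having_nans = np.isnan(arr[-1, ...])
                                  ~~~^^^^^^^^^
IndexError: index -1 is out of bounds for axis 0 with size 0
```

View pics/w5.png

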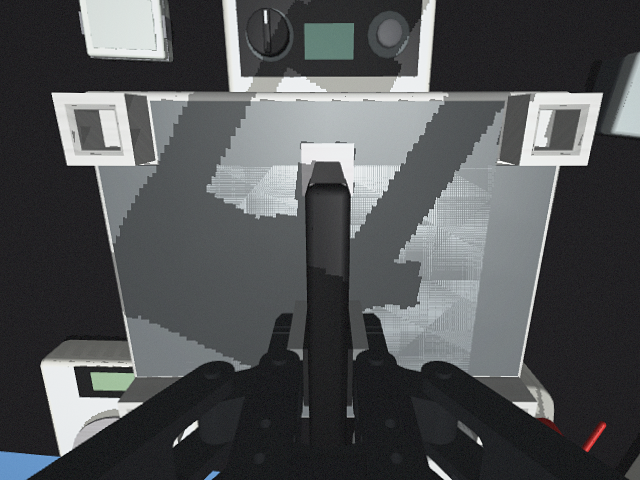

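The deck hangs straight, with its front blocks at (98,128) and (553,128) and the console (331,40) beyond. I measure its pose from those blocks.

```bash
cat > deck.py <<'E'
import sys; from h import *
c=np.load("w.npy",allow_pickle=True).item(); W,_=world(c)
z0=float(sys.argv[1]) # expected rim height
m=W.reshape(-1,3)[:]; s,p,M=pose()
P=W[60:190]; 
def sel(u0,u1):
    q=W[60:190,u0:u1].reshape(-1,3); z=q[(abs(q[:,2]-z0)<.02)][:,2]; t=np.percentile(z,97)
    q=q[abs(q[:,2]-t)<.006]; return q
L,Rr=sel(30,170),sel(490,620)
q=np.vstack([L,Rr]); (cx,cy),(w,h),a=cv2.minAreaRect(q[:,:2].astype(np.float32)*1000)
ang=a if w<h else a-90
print("rim z L,R",np.median(L[:,2]).round(4),np.median(Rr[:,2]).round(4),"c",round(cx,1),round(cy,1),"size",round(w,1),round(h,1),"ang",round(ang,2))
t=np.radians(ang); print("deck centre",np.round([cx+74*np.cos(t),cy+74*np.sin(t)],1),"rim pts",[np.round(np.median(x,0),4).tolist() for x in (L,Rr)])
pl=W[100:330,120:540].reshape(-1,3); pl=pl[abs(pl[:,2]-(z0-.02))<.008]; A=np.c_[pl[:,:2],np.ones(len(pl))]; co=np.linalg.lstsq(A,pl[:,2],rcond=None)[0]; print("plate slope",np.round(co[:2],4),"z",np.median(pl[:,2]).round(4))
E
python3 deck.py .306
```

```text
rim z L,R 0.3043 0.3042 c 536.1 -188.2 size 28.3 217.4 ang 7.66
deck centre [ 609.4 -178.4] rim pts [[0.5478, -0.2816, 0.3043], [0.5228, -0.0949, 0.3042]]
plate slope [-0.006  -0.0019] z 0.2864
```

Request:
send_rows --pt "-0.001 0.001 0.005 -0.004" --pt "-0.002 0.002 0.013 -0.004" --pt "-0.003 0.002 0.023 -0.004" --pt "-0.003 0.002 0.033 -0.004" --pt "-0.003 0.002 0.043 -0.004" --pt "-0.003 0.002 0.051 -0.004" --pt "-0.003 0.002 0.057 -0.004" --pt "-0.003 0.002 0.061 -0.004" --pt "-0.003 0.002 0.063 -0.004" --pt "-0.003 0.002 0.063 -0.004"

```text
clock: 16.28
tcp_pos: [0.614, -0.1742, 0.2708]
orientation: [0.221, -3.133, -0.0]
ft_force: [-0.4, 0.5, -7.2]
finger_gap: 0.0131
grip_force: 78.3
```

```bash
python3 w.py w6 0 .5 .5 .8 -.3 -.04 >/dev/null; python3 deck.py .243; python3 g.py .6125 -.1758 .242 187.9
```

```text
rim z L,R 0.2426 0.2423 c 540.0 -184.3 size 28.3 218.0 ang 8.0
deck centre [ 613.3 -174. ] rim pts [[0.5523, -0.2776, 0.2426], [0.5261, -0.091, 0.2423]]
plate slope [-0.0027 -0.0018] z 0.2247
t 16.33 p [ 0.6142 -0.1742  0.2715] psi -171.9 tilt [ 0.0004 -0.0002] gap 0.0125 F [-0.9 -0.6 -6. ]
  shift [ 0.0019 -0.0013  0.0295] yaw 0.0032 dist 0.03
```

Request:
send_rows --pt "0.001 -0.001 0.002 0" --pt "0.001 -0.0015 0.005 0" --pt "0.001 -0.0015 0.008 0" --pt "0.001 -0.0015 0.011 0" --pt "0.001 -0.0015 0.014 0" --pt "0.001 -0.0015 0.017 0" --pt "0.001 -0.0015 0.02 0" --pt "0.001 -0.0015 0.022 0" --pt "0.001 -0.0015 0.024 0" --pt "0.001 -0.0015 0.025 0"

```text
clock: 17.17
tcp_pos: [0.6133, -0.1757, 0.2459]
orientation: [0.222, -3.133, -0.0]
ft_force: [-0.9, 0.5, -5.0]
finger_gap: 0.0126
grip_force: 78.3
```

```bash
python3 w.py w7 0 .5 .5 .8 -.3 -.04 >/dev/null; python3 deck.py .217; python3 g.py .6125 -.1758 .242 187.9
```

```text
rim z L,R 0.2176 0.2173 c 539.2 -185.8 size 28.3 217.7 ang 8.03
deck centre [ 612.5 -175.4] rim pts [[0.5516, -0.2791, 0.2176], [0.5254, -0.0926, 0.2173]]
plate slope [-0.0023 -0.0018] z 0.1998
t 17.22 p [ 0.6132 -0.1757  0.2458] psi -171.9 tilt [-0.0006  0.0001] gap 0.0127 F [ 0.  -0.1 -6.6]
  shift [0.0007 0.     0.0038] yaw 0.0033 dist 0.004
```

Pins are inside the sockets with no side force, and about 3.5 mm remains. Lower until it rests, then release.

Request:
send_rows --pt "0 0 0.0005 0" --pt "0 0 0.001 0" --pt "0 0 0.0015 0" --pt "0 0 0.002 0" --pt "0 0 0.0025 0" --pt "0 0 0.003 0" --pt "0 0 0.0035 0" --pt "0 0 0.004 0" --pt "0 0 0.004 0" --pt "0 0 0.004 0"

```text
clock: 18.05
tcp_pos: [0.6133, -0.176, 0.2429]
orientation: [-0.221, 3.133, -0.001]
ft_force: [-1.0, -0.6, -2.5]
finger_gap: 0.0128
grip_force: 78.6
```

Request:
send_rows --pt "0 0 0.0005 0" --pt "0 0 0.001 0" --pt "0 0 0.001 0" --pt "0 0 0.001 0" --pt "0 0 0.001 0" --pt "0 0 0.001 0" --pt "0 0 0.001 0" --pt "0 0 0.001 0" --pt "0 0 0.001 0" --pt "0 0 0.001 0"

```text
clock: 18.88
tcp_pos: [0.6134, -0.176, 0.2428]
orientation: [-0.221, 3.132, -0.002]
ft_force: [-4.0, -1.5, 6.1]
finger_gap: 0.0126
grip_force: 79.9
```

Request:
send_rows --pt "0 0 0 0" --pt "0 0 0 0" --pt "0 0 0 0" --pt "0 0 0 0" --pt "0 0 0 0" --pt "0 0 0 0" --pt "0 0 0 0" --pt "0 0 0 0" --pt "0 0 0 0" --pt "0 0 0 0" --gripper 0

```text
clock: 19.72
tcp_pos: [0.6134, -0.1758, 0.2413]
orientation: [-0.222, 3.134, -0.0]
ft_force: [-0.0, -0.1, -0.1]
finger_gap: 0.0854
grip_force: 0.0
```

```bash
python3 w.py w8 0 .5 .5 .8 -.3 -.04 >/dev/null; python3 deck.py .214; python3 g.py .6125 -.1758 .242 187.9
```

```text
rim z L,R 0.2143 0.2144 c 539.4 -186.0 size 28.4 217.5 ang 8.17
deck centre [ 612.7 -175.5] rim pts [[0.5518, -0.2793, 0.2143], [0.5254, -0.0929, 0.2144]]
plate slope [-0.0009  0.0001] z 0.1967
t 19.77 p [ 0.6133 -0.1758  0.2413] psi -171.9 tilt [ 0.0001 -0.0001] gap 0.0855 F [-0.1 -0.4 -0.3]
  shift [ 0.0008  0.0001 -0.0007] yaw 0.0033 dist 0.001
```

Deck is fully home: rim at 0.214 m, centred within 1 mm, level. Next the flat box.

Request:
send_rows --pt "0 0 -0.015 0" --pt "0 0 -0.04 0" --pt "0 0 -0.065 0" --pt "0 0 -0.085 0.05" --pt "0 0 -0.095 0.15" --pt "0 0 -0.095 0.27" --pt "0 0 -0.095 0.39" --pt "0 0 -0.095 0.51" --pt "0 0 -0.095 0.6" --pt "0 0 -0.095 0.6"

```text
clock: 20.6
tcp_pos: [0.6133, -0.1758, 0.3363]
orientation: [0.717, 3.059, -0.0]
ft_force: [0.8, -0.5, -0.2]
finger_gap: 0.0853
grip_force: 0.0
```

```bash
python3 g.py .471 -.405 .25 94.8
```

```text
t 20.6 p [ 0.6133 -0.1758  0.3363] psi 153.6 tilt [ 0.0001 -0.0001] gap 0.0853 F [ 0.8 -0.5 -0.2]
  shift [ 0.0257 -0.2686  0.0864] yaw 1.0268 dist 0.283
```

Request:
send_rows --pt "0.002 -0.02 0 0.08" --pt "0.005 -0.055 0 0.19" --pt "0.008 -0.09 0.003 0.3" --pt "0.012 -0.125 0.012 0.42" --pt "0.016 -0.16 0.025 0.54" --pt "0.019 -0.195 0.04 0.66" --pt "0.022 -0.225 0.055 0.78" --pt "0.024 -0.25 0.07 0.9" --pt "0.025 -0.264 0.08 1.0" --pt "0.026 -0.269 0.086 1.027"

```text
clock: 21.43
tcp_pos: [0.4688, -0.4073, 0.2481]
orientation: [-2.128, -2.307, 0.001]
ft_force: [1.1, -1.2, -0.2]
finger_gap: 0.0854
grip_force: 0.0
```

```bash
python3 w.py w9 .018 .035 .40 .54 -.47 -.34; python3 g.py .471 -.405 .012 94.8
```

```text
5357 c 471.3 -405.6 size 61.1 85.1 ang 5.89 z [0.0246 0.0269 0.0283]
cam [[0.997, 0.077, 0.023, 0.463], [0.08, -0.947, -0.312, -0.326], [-0.002, 0.313, -0.95, 0.384]]
t 21.48 p [ 0.4689 -0.4067  0.2474] psi 94.7 tilt [-0.0034  0.0026] gap 0.0852 F [-0.4  0.1 -0.6]
  shift [0.0008 0.003  0.2354] yaw -0.0009 dist 0.235
```

Request:
send_rows --pt "0 0.001 0.03 -0.02" --pt "0 0.001 0.065 -0.02" --pt "0 0.001 0.1 -0.02" --pt "0 0.001 0.135 -0.02" --pt "0 0.001 0.165 -0.02" --pt "0 0.001 0.19 -0.02" --pt "0 0.001 0.21 -0.02" --pt "0 0.001 0.225 -0.02" --pt "0 0.001 0.233 -0.02" --pt "0 0.001 0.237 -0.02"

```text
clock: 22.32
tcp_pos: [0.4723, -0.4042, 0.0124]
orientation: [-2.097, -2.337, -0.001]
ft_force: [0.2, 0.9, 0.1]
finger_gap: 0.0854
grip_force: 0.0
```

```bash
python3 g.py .4713 -.4056 .012 95.9
```

```text
t 22.32 p [ 0.4723 -0.4042  0.0124] psi 96.2 tilt [-0.0008  0.0013] gap 0.0854 F [0.2 0.9 0.1]
  shift [-0.0013 -0.0012  0.0004] yaw 0.0054 dist 0.002
```

Request:
send_rows --pt "-0.001 -0.001 0.002 0" --pt "-0.001 -0.001 0.002 0" --pt "-0.001 -0.001 0.002 0" --pt "-0.001 -0.001 0.002 0" --pt "-0.001 -0.001 0.002 0" --pt "-0.001 -0.001 0.002 0" --pt "-0.001 -0.001 0.002 0" --pt "-0.001 -0.001 0.002 0" --pt "-0.001 -0.001 0.002 0" --pt "-0.001 -0.001 0.002 0" --gripper 1 --grip_force 30

```text
clock: 23.15
tcp_pos: [0.4718, -0.4072, 0.0129]
orientation: [2.1, 2.333, -0.0]
ft_force: [-0.1, 0.4, 5.6]
finger_gap: 0.059
grip_force: 36.1
```

Request:
send_rows --pt "0 0 -0.005 0" --pt "0 0 -0.015 0" --pt "0 0 -0.035 0" --pt "0 0 -0.06 0" --pt "0 0 -0.095 0" --pt "0 0 -0.13 0" --pt "0 0 -0.17 0" --pt "0 0 -0.21 0" --pt "0 0 -0.25 0" --pt "0 0 -0.28 0"

```text
clock: 23.98
tcp_pos: [0.4709, -0.4064, 0.2957]
orientation: [2.099, 2.332, -0.001]
ft_force: [0.7, 0.1, -1.0]
finger_gap: 0.0592
grip_force: 35.3
```

```bash
python3 g.py .6207 -.2332 .29 98
```

```text
t 23.98 p [ 0.4709 -0.4064  0.2957] psi 96.0 tilt [ 0.0025 -0.0028] gap 0.0592 F [ 0.7  0.1 -1. ]
  shift [0.1566 0.1671 0.0056] yaw -0.0348 dist 0.229
```

Request:
send_rows --pt "0.005 0.005 0 0" --pt "0.015 0.016 0 0" --pt "0.034 0.037 0 -0.01" --pt "0.057 0.061 0 -0.02" --pt "0.08 0.086 0 -0.03" --pt "0.103 0.11 0 -0.035" --pt "0.125 0.133 0 -0.035" --pt "0.142 0.152 0 -0.035" --pt "0.153 0.163 0 -0.035" --pt "0.157 0.167 0 -0.035"

```text
clock: 24.82
tcp_pos: [0.6216, -0.2295, 0.2884]
orientation: [-2.053, -2.372, 0.001]
ft_force: [0.2, 0.3, -0.5]
finger_gap: 0.059
grip_force: 35.3
```

```bash
python3 w.py w10 .19 .5 .5 .8 -.3 -.04; python3 g.py .6207 -.2332 .29 98
```

```text
165985 c 614.6 -188.1 size 180.5 192.6 ang 8.06 z [0.1957 0.2847 0.3622]
cam [[0.99, 0.137, 0.041, 0.611], [0.143, -0.94, -0.309, -0.149], [-0.003, 0.311, -0.95, 0.424]]
t 24.87 p [ 0.6214 -0.2302  0.2889] psi 98.2 tilt [-0.0034  0.0021] gap 0.0594 F [-0.6 -0.1 -1.2]
  shift [-0.0029 -0.0012 -0.0011] yaw 0.0036 dist 0.003
```

View pics/w10.png

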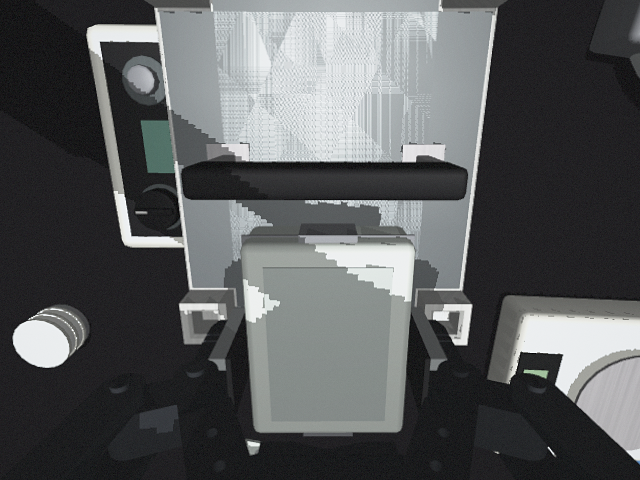

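The flat box (330,335) is held level over the right half, between the handle (325,180) and the blocks (207,322), (447,322). Lower it.

Request:
send_rows --pt "-0.002 -0.001 0.01 0" --pt "-0.003 -0.001 0.025 0" --pt "-0.003 -0.001 0.04 0" --pt "-0.003 -0.001 0.055 0" --pt "-0.003 -0.001 0.066 0" --pt "-0.003 -0.001 0.073 0" --pt "-0.003 -0.001 0.077 0" --pt "-0.003 -0.001 0.079 0" --pt "-0.003 -0.001 0.08 0" --pt "-0.003 -0.001 0.08 0"

```text
clock: 25.7
tcp_pos: [0.6203, -0.2362, 0.2121]
orientation: [2.06, 2.37, 0.0]
ft_force: [-0.0, 0.1, -1.4]
finger_gap: 0.0594
grip_force: 35.3
```

Request:
send_rows --pt "0 0 0.0005 0" --pt "0 0 0.001 0" --pt "0 0 0.0015 0" --pt "0 0 0.002 0" --pt "0 0 0.0025 0" --pt "0 0 0.003 0" --pt "0 0 0.003 0" --pt "0 0 0.003 0" --pt "0 0 0.003 0" --pt "0 0 0.003 0"

```text
clock: 26.53
tcp_pos: [0.6202, -0.2359, 0.2089]
orientation: [2.06, 2.371, 0.0]
ft_force: [-0.4, 0.8, 2.7]
finger_gap: 0.0592
grip_force: 35.6
```

Request:
send_rows --pt "0 0 0 0" --pt "0 0 0 0" --pt "0 0 0 0" --pt "0 0 0 0" --pt "0 0 0 0" --pt "0 0 0 0" --pt "0 0 0 0" --pt "0 0 0 0" --pt "0 0 0 0" --pt "0 0 0 0" --gripper 0

```text
clock: 27.37
tcp_pos: [0.6201, -0.2359, 0.2083]
orientation: [2.061, 2.371, -0.0]
ft_force: [-0.2, 1.0, -0.2]
finger_gap: 0.0852
grip_force: 0.0
```

Request:
send_rows --pt "0 0 -0.01 0" --pt "0 0 -0.03 0" --pt "0 0 -0.055 0" --pt "0 0 -0.08 0" --pt "0 0 -0.1 0" --pt "0 0 -0.115 0" --pt "0 0 -0.12 0" --pt "0 0 -0.12 0" --pt "0 0 -0.12 0" --pt "0 0 -0.12 0"

```text
clock: 28.2
tcp_pos: [0.6197, -0.2358, 0.3265]
orientation: [-2.059, -2.369, 0.001]
ft_force: [-0.0, 0.4, 0.4]
finger_gap: 0.0852
grip_force: 0.0
```

```bash
python3 w.py w11 .205 .219 .5 .8 -.32 -.03
python3 - <<'E'
from h import *
c=np.load("w.npy",allow_pickle=True).item(); W,_=world(c); sh=np.array([.6125,-.1758]); t=np.radians(8.0)
d=W[...,:2]-sh; X=d[...,0]*np.cos(t)+d[...,1]*np.sin(t); Y=-d[...,0]*np.sin(t)+d[...,1]*np.cos(t); Z=W[...,2]
m=(abs(X)<.055)&(Y<-.012)&(Y>-.115)&(Z>.212)&(Z<.23)
print("flat in shaker frame x",np.percentile(X[m],[1,99]).round(4),"y",np.percentile(Y[m],[1,99]).round(4),"z",np.percentile(Z[m],[5,50,95]).round(4))
E
python3 g.py .4513 -.1429 .30 98
```

```text
4180 c 614.6 -187.4 size 176.2 192.3 ang 8.08 z [0.2064 0.2138 0.2156]
cam [[0.99, 0.133, 0.041, 0.609], [0.139, -0.94, -0.31, -0.155], [-0.002, 0.313, -0.95, 0.462]]
flat in shaker frame x [-0.0294  0.029 ] y [-0.0986 -0.0179] z [0.2205 0.2229 0.2242]
t 28.25 p [ 0.6197 -0.2357  0.3262] psi 98.0 tilt [-0.0032  0.0015] gap 0.0852 F [-0.4 -0.5 -1. ]
  shift [ 0.1154 -0.1537  0.0269] yaw 0.0004 dist 0.194
```

Run:
```python
from h import *
c=np.load("w.npy",allow_pickle=True).item(); W,_=world(c); sh=np.array([.6125,-.1758]); t=np.radians(8.0)
d=W[...,:2]-sh; X=d[...,0]*np.cos(t)+d[...,1]*np.sin(t); Y=-d[...,0]*np.sin(t)+d[...,1]*np.cos(t); Z=W[...,2]
def fit(n,m):
    co=np.linalg.lstsq(np.c_[X[m],Y[m],np.ones(m.sum())],Z[m],rcond=None)[0]; print(n,m.sum(),"slope",co[:2].round(4),"med",np.median(Z[m]).round(4))
fit("box top",(abs(X)<.025)&(Y<-.025)&(Y>-.09)&(Z>.21)&(Z<.235))
fit("mat near",(abs(X)<.055)&(Y<-.005)&(Y>-.11)&(Z>.185)&(Z<.205))
fit("mat far",(abs(X)<.055)&(Y>.02)&(Y<.1)&(Z>.185)&(Z<.205))
for n,sy in(("rim-",-1),("rim+",1)):
    fit(n,(abs(abs(X)-.074)<.014)&(abs(Y-sy*.094)<.014)&(Z>.21)&(Z<.22))
```

```text
box top 7265 slope [ 0.0002 -0.0013] med 0.2232
mat near 8143 slope [0.0001 0.0052] med 0.1966
mat far 20745 slope [-0.0001 -0.0004] med 0.1967
rim- 2073 slope [0.0002 0.0112] med 0.2143
rim+ 552 slope [-0.0009  0.7222] med 0.2142
```

The box lies flat: its top is 26.6 mm above the mat, with zero slope. Next go to the button with the gripper shut, turned so the camera faces away from the deck.

Request:
send_rows --pt "0.006 -0.008 0 -0.08" --pt "0.017 -0.023 0 -0.16" --pt "0.032 -0.042 0 -0.26" --pt "0.048 -0.064 0 -0.36" --pt "0.064 -0.085 0 -0.46" --pt "0.08 -0.107 0 -0.56" --pt "0.094 -0.126 0 -0.66" --pt "0.105 -0.141 0 -0.76" --pt "0.112 -0.15 0 -0.84" --pt "0.115 -0.154 0 -0.9" --gripper 1

```text
clock: 29.08
tcp_pos: [0.4498, -0.1425, 0.3277]
orientation: [-0.818, -3.032, -0.0]
ft_force: [0.1, -0.8, -0.3]
finger_gap: -0.0001
grip_force: 0.0
```

Request:
send_rows --pt "0 0 0.005 -0.08" --pt "0 0 0.015 -0.18" --pt "0 0 0.03 -0.28" --pt "0 0 0.045 -0.38" --pt "0 0 0.06 -0.48" --pt "0 0 0.075 -0.56" --pt "0 0 0.09 -0.62" --pt "0 0 0.1 -0.66" --pt "0 0 0.106 -0.67" --pt "0 0 0.106 -0.67"

```text
clock: 29.92
tcp_pos: [0.4503, -0.143, 0.2197]
orientation: [0.217, -3.13, -0.004]
ft_force: [-0.3, 0.9, -0.1]
finger_gap: -0.0
grip_force: 0.0
```

```bash
python3 - <<'E'
from h import *
c=cams.get_image("wrist"); np.save("w.npy",c,allow_pickle=True); W,_=world(c); Z=W[...,2]
m=(abs(W[...,0]-.4513)<.03)&(abs(W[...,1]+.1429)<.03)&(Z>.07)&(Z<.085)
print("button",m.sum()); 
if m.sum(): q=W[m]; print(cv2.minEnclosingCircle(q[:,:2].astype(np.float32)*1000),np.median(q[:,2]))
E
python3 g.py .4513 -.1429 .090 188; python3 -c "
from h import *;print(ctrl.tip_extent)"
```

```text
button 755
((450.9317626953125, -142.57933044433594), 11.881857872009277) 0.07638216419254545
t 29.97 p [ 0.4509 -0.1432  0.2211] psi -172.1 tilt [-0.0024  0.0011] gap -0.0002 F [-0.2 -1.1  1. ]
  shift [-8.000e-04  1.000e-04  1.311e-01] yaw -0.0012 dist 0.131
0.008
```

Request:
send_rows --pt "0 0 0.01 0" --pt "0 0 0.03 0" --pt "0 0 0.05 0" --pt "0 0 0.07 0" --pt "0 0 0.09 0" --pt "0 0 0.105 0" --pt "0 0 0.115 0" --pt "0 0 0.122 0" --pt "0 0 0.127 0" --pt "0 0 0.128 0"

```text
clock: 30.8
tcp_pos: [0.4515, -0.1436, 0.094]
orientation: [0.218, -3.134, 0.0]
ft_force: [0.5, 0.1, 0.7]
finger_gap: -0.0003
grip_force: 0.0
```

```bash
python3 g.py .4509 -.1426 .079 188
```

```text
t 30.8 p [ 0.4515 -0.1436  0.094 ] psi -172.0 tilt [-0.0002 -0.    ] gap -0.0003 F [0.5 0.1 0.7]
  shift [0.0005 0.0011 0.015 ] yaw -0.0006 dist 0.015
```

Request:
send_rows --pt "0 0.001 0.003 0" --pt "0 0.001 0.006 0" --pt "0 0.001 0.009 0" --pt "0 0.001 0.011 0" --pt "0 0.001 0.013 0" --pt "0 0.001 0.0145 0" --pt "0 0.001 0.0155 0" --pt "0 0.001 0.0165 0" --pt "0 0.001 0.0165 0" --pt "0 0.001 0.0165 0"

```text
clock: 31.63
tcp_pos: [0.4517, -0.1427, 0.079]
orientation: [-0.219, 3.133, -0.001]
ft_force: [-2.5, 1.6, 7.3]
finger_gap: -0.0
grip_force: 3.6
```

Request:
send_rows --pt "0 0 0.001 0" --pt "0 0 0.002 0" --pt "0 0 0.002 0" --pt "0 0 0.002 0" --pt "0 0 0.002 0" --pt "0 0 0.002 0" --pt "0 0 0.002 0" --pt "0 0 0.002 0" --pt "0 0 0.002 0" --pt "0 0 0.002 0"

```text
clock: 32.47
tcp_pos: [0.4518, -0.1427, 0.0788]
orientation: [-0.219, 3.133, -0.001]
ft_force: [-5.3, 2.2, 15.6]
finger_gap: 0.0001
grip_force: 7.9
```

Request:
send_rows --pt "0 0 -0.01 0" --pt "0 0 -0.03 0" --pt "0 0 -0.06 0" --pt "0 0 -0.09 0" --pt "0 0 -0.12 0" --pt "0 0 -0.145 0" --pt "0 0 -0.16 0" --pt "0 0 -0.165 0" --pt "0 0 -0.165 0" --pt "0 0 -0.165 0"

```text
clock: 33.3
tcp_pos: [0.451, -0.1424, 0.2396]
orientation: [0.218, -3.132, -0.001]
ft_force: [-0.2, 0.1, 0.6]
finger_gap: -0.0
grip_force: 0.0
```

```bash
python3 - <<'E'
from h import *
c=cams.get_image("side"); cv2.imwrite("pics/side_end.png",cv2.resize(c["img"][130:270,200:400],(800,560)))
c=cams.get_image("wrist"); W,_=world(c); Z=W[...,2]
m=(abs(W[...,0]-.4513)<.01)&(abs(W[...,1]+.1429)<.01)&(Z>.06)&(Z<.085); print(m.sum(),np.median(Z[m]))
E
python3 g.py .45 -.14 .24 188
```

```text
594 0.07644884469339105
t 33.4 p [ 0.4506 -0.1422  0.2386] psi -172.0 tilt [-0.0035  0.0015] gap 0.0001 F [-0.5  0.4 -0.6]
  shift [ 0.0003  0.0023 -0.0013] yaw -0.0005 dist 0.003
```

View pics/side_end.png

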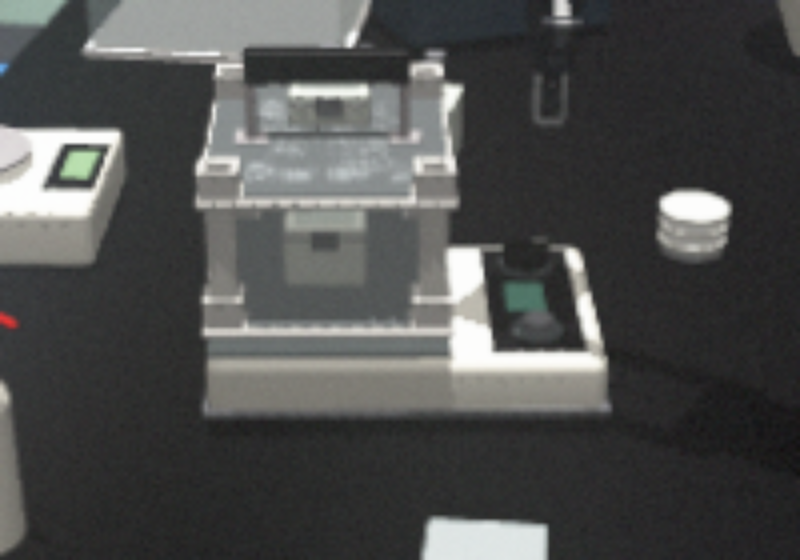

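The side view shows the deck seated on all visible posts, the deep box below it (325,250) and the flat box on top behind the handle (328,105). The button is out again (537,325).

```bash
python3 -c "
from workcell import ctrl; print(ctrl.finish_job())"
```

```text
the job is handed in; nothing more can be done
None
```

I handed the job in at about 33 s of the 72 s allowed. By my measurements the deep box is on the platform, the upper deck is fully home, the flat box is on the deck, and the button was pressed last and is out again; no verdict was returned.

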